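Shut the desiccator, then open the reagent bottle's safety cap

ROBOT

A 7-joint arm with a two-finger parallel gripper is mounted at the origin on the work surface. World frame = base frame: x ahead of the robot, y to its left, z up, the work surface at z = 0. Lengths are in m, angles in rad, forces in N, time in s.
With the tool pointing down it reaches from about 0.4 to 0.85 m from the base axis. Payload 10.4 kg.
Tool frame: the origin (TCP) lies midway between the tips of the shut fingers; the grasp point (between the pads) lies 19 mm behind it; z points along the fingers, y is the direction in which the jaws open and shut (so a half turn about z gives the same grasp; the last joint's range is limited). The gripper opens to 85 mm and grips with 20 to 120 N. Pads are 22 mm wide; open, the fingers measure 114 mm over their backs; the gripper's body (76 mm by 85 mm) begins 54 mm behind the grasp point. The pads swing forward as they close: fully open they stand 13 mm farther back than shut.
Start: joints at [-1.178, 0.332, -0.065, 1.46, 0.022, 1.35, -0.088], TCP at [0.252, 0.572, 0.197] pointing down, gripper open.
Joint ranges: [-2.6, 2.6], [-0.5, 2.12], [-1.47, 1.34], [0.16, 2.42], [-1.27, 4.41], [0.06, 2.06], [-2.6, 2.6]. Speed limits (rad/s): [2.22, 2.22, 2.79, 2.79, 3.14, 3.14, 3.14].

INTERFACE

Orientations are given as a unit quaternion [x, y, z, w].
In Python, from workcell import manip, camera, camera_info, workorder, nets gives the robot as it stands.
- The arm moves only by the tool apply_moves, never from a script. Its argument "commands" is a list of rows, each a list of 5 numbers: the shift along the tool's x, y, z in m, then the turn about the tool's z in degrees, then the gripper command: -1 is fully open, 1 is shut, values between are in proportion. A call has 1 to 5 rows; each row shifts and turns the pose as measured when the row begins, along the tool's axes as they then stand; what a row does not reach is not made up. A row lasts 1/12 s, in which the tool goes at most 41.7 mm and 7.16 degrees, less where a joint would pass 70% of its speed; a pose out of reach is approached as far as the arm can. A call is refused whole if a number of a shift passes 0.0417 or a number of a turn 7.16, either way. A call with a gripper value outside its range is refused whole. The fingers move at their own pace and stop on an object; "squeeze" is the grip in N (left out, the last holds). Time passes only in rows, so rows that do not move let the fingers close. It gives the time, the measured TCP pose, the force and the opening at its end, in the units of the state.
- manip.get_obs(): the state, without advancing time (a new reading comes with each control period).
- camera(name): name is "side" or "top" or "wrist"; returns (picture, depth): 480x640x3 uint8, red, green, blue; 480x640 float32, m along the optical axis (not along the pixel's ray), 0 where there is no reading.
- camera_info(name): a dict with "camera_matrix" (3x3 intrinsics, pixels), "k1" (the pictures are not rectified: a ray, as slopes to the right and down, at radius r is drawn at 1 + k1 r^2 times it, then the intrinsics apply), "xyz" and "rotation" of the camera in the world; the wrist camera has in their place "T_tool_cam" (4x4, takes a point from camera to tool coordinates, whose origin is the TCP and whose axes are the flange's). Camera axes: x right, y down, z forward; pixel columns grow to the right and rows downward; lengths in m; the calibration is good to about 2 mm. A picture is of the moment at which its call begins: read the wrist's pose just before it. camera_info takes no time and is no camera call.
- workorder.hand_in(): hands the job in, once; it reports no verdict.
Trained networks look in the newest picture that a camera, given by its name, has taken for a name from the list of things; names that differ only in an ending like _2 or _b are one class to them, and where a whole thing is asked for, a point or a joint stands for the part that bears it (a point fixed in the world has none). Each returns a list of dicts, best first, with "conf" (0 to 1); they miss things now and then, are a little off and sometimes report something else, mostly with a low value. They report only what shows in the picture. A call takes as long as a camera call. They do not tell look-alikes from the thing itself.
- nets.look_for(camera, thing): "rect" ([left, top, width, height] in pixels, round what is visible of it).
- nets.place_of(camera, thing): "xy" ([column, row] in pixels: a listed point, or the origin of a listed thing).
The state is a dict: "clock": time; "joint_pos": joint angles; "joint_velocities": joint speeds; "tau": joint torques, N m; "position": TCP position; "ee_rot": TCP orientation; "ft_force": force on the tool from outside, world axes, zero at the start; "torque": the same for the moment, N m; "grip_width": opening from 0.0 (shut) to 1.0 (fully open).
Only numpy, scipy, OpenCV 4.12 (cv2) and the standard library are available. Lean on these libraries where they do the work, as an engineer would, in place of code of your own. Each camera call takes 0.05 s, during which the arm holds its last target. There are 200 camera calls.

TASK

The moisture-sensitive reagent has just been taken out of the clear desiccator cabinet: first push the cabinet's door fully shut until it snaps home on its catch, so that the rest stays dry. Then open the square white bottle in the grey holder for weighing out: press its red push-and-turn safety cap down, twist it anticlockwise (seen from above) while it is pressed until it comes free, lift it upright about 5 cm straight above the open mouth, and finish with the cap held there in the gripper, not put down. The bottle must stay in its holder, and nothing else on the bench may be knocked or shifted.

Things in the scene. Friction and masses are not known exactly. Their poses are not given: they have to be found in the camera images.
- door (a joint): door of the clear desiccator cabinet (260 x 260 x 270 mm, left of the bench); 0 = fully shut, grows as the door swings out (rad), starts at 0.6 to 1.15. Upright hinge on its right side as one faces it; it stays where it is left. A sprung roller catch near the free edge resists from about 0.05; 8 to 10 N at the free edge carries it past, and it snaps to 0 and holds
- door_hinge (a point): point on the door's upright hinge axis at the height of the door's top edge (265 mm above the bench). Seen from above, the shutting door turns clockwise about it
- door_edge (a point): top corner of the door's OUTER face (the side to push) at its free edge, 250 mm from the hinge axis along the door and 12 mm in front of the axis; moves with the door. Clear panel in a white frame 20 mm wide, 10 mm thick, 35 to 265 mm above the bench. Clear of fittings above 190 mm; lower down a grey pull by the free edge and a round gauge stand 20 mm proud
- bottle_mouth (a point): centre of the rim of the square white bottle (80 x 80 mm, about 0.45 kg), 160 mm above its foot and 176 mm above the bench; z up along its axis. It stands loose in a grey holder (95 x 95 mm, 61 mm high, fixed to the bench, 1.5 mm play each side) that keeps it from turning. Below the cap are about 6 mm of neck; outside the cap's radius the bottle is at least 10 mm lower
- cap_center (a point): centre, half-way up, of the round red cap: 56 mm wide, 34 mm tall, 30 g. z up; x in line with the bottle's x while locked. Locked, it is 3 mm below the rim. Push down 4 to 6 mm (6 = stop; spring 7 N at first, 15 N at the stop) to clear three lugs, then turn anticlockwise from above: free to lift from 45 to 75 degrees (aim at 60), stop at 80. Unpressed before 40 it is still caught
- pipette_center (a point): hand pipette, white with an orange sleeve and a grey shaft, lying flat on the bench, 240 x 45 x 26 mm; point at its middle, 13 mm above the bench
- well_plate_center (a point): clear 24-well plate with pale and pink wells, 127 x 85 x 16 mm; point at its centre
- tube_rack_center (a point): blue rack, 70 x 150 x 60 mm, of tubes with purple caps that stand up to 110 mm above the bench; point on its axis, 30 mm above the bench
- jar_center (a point): round white jar, 93 mm wide and 158 mm tall, with a wide red lid (78 mm): NOT the bottle to open; point at its centre
- tip_box_center (a point): dark blue box of pipette tips with a clear lid, 120 x 85 x 70 mm; point at its centre
- weigh_boat_center (a point): shallow white weighing boat, 75 x 75 x 20 mm, beside the bottle holder; point at its centre
- spatula_center (a point): small flat steel spatula, 160 x 12 x 5 mm, lying beside the bottle holder; point at its centre
Not all that is in view belongs to the job. Leave any turquoise look-alike of the part that bears bottle_mouth alone. There is more than one size of the part that bears cap_center; the job needs the smaller.

How it is judged:
On the way, in this order (a step that is already met when the one before it is completed fails the run):
1. the cabinet door is fully shut and seated on its catch (value of joint door below 0.015 rad), for 0.2 s.
2. the cap is pressed down against its spring (by 2 mm or more) (z of cap_center in the frame of bottle_mouth below -0.0048 m and horizontal distance between cap_center and bottle_mouth below 0.006 m), for 0.02 s.
3. the cap is turned anticlockwise by 40 degrees or more, still on the neck (angle between the x axis of cap_center and the x axis of bottle_mouth, either way round above 0.7 rad and z of cap_center in the frame of bottle_mouth below 0.004 m and horizontal distance between cap_center and bottle_mouth below 0.006 m), for 0.05 s.
At the end, for the whole second after the job is handed in: Door on its catch (0.015 rad); cap gripped, still, upright within 14 degrees, skirt 25 to 110 mm above the bottle's rim, within 30 mm of its axis and not touching it; bottle in its holder, moved under 10 mm; bystanders moved under 30 mm (value of joint door below 0.015 rad and z of cap_center in the frame of bottle_mouth between 0.042 and 0.127 m and horizontal distance between cap_center and bottle_mouth below 0.03 m and angle between cap_center's own z axis and vertical below 0.25 rad and contact force between the fingers and cap above 1 N and contact force between cap and bottle below 0.05 N and linear speed of cap below 0.02 m/s and distance of bottle_mouth from where it was at the start of the episode below 0.01 m and angle between bottle_mouth's own z axis and vertical below 0.08 rad and distance of each of pipette_center, well_plate_center, tube_rack_center, jar_center, tip_box_center, weigh_boat_center, spatula_center from where it was at the start of the episode below 0.03 m); the arm keeps its last pose, push and grip.
It fails at once if the bottle is pulled up in or out of its holder, or tipped (its mouth moves by more than 20 mm) (distance of bottle_mouth from where it was at the start of the episode above 0.02 m).
It fails at once if another thing on the bench is knocked or shifted by more than 30 mm (distance of any of pipette_center, well_plate_center, tube_rack_center, jar_center, tip_box_center, weigh_boat_center, spatula_center from where it was at the start of the episode above 0.03 m).
It also fails if it takes over 61 s, if anything falls off the work surface, if the arm or the gripper's body presses on something with over 40 N, if the wrist force passes 120 N, or if a joint passes its speed limit or range.

## Working session

There is one attempt and no reset: what is moved stays moved. The work goes in short steps, Python scripts to look and compute and a tool call to move; the robot and the scene stay as the last step left them, time stands still between calls to the robot, and variables do not carry over. Pictures are saved under pics/ and viewed, about 8 in all and at most 12, crops included, and the job is handed in when it is done.

Besides the shell and the picture viewer there is one more tool, called by a JSON object that holds its "api" and its "payload", one argument or row to a line. apply_moves: Moves the arm, as the interface text tells. Its arguments: {"type":"object","properties":{"commands":{"type":"array","items":{"type":"array","items":{"type":"number"}}},"squeeze":{"type":"number"}},"required":["commands"]}

```bash
mkdir -p pics; ls
cat > h.py <<'E'
import numpy as np, cv2
from workcell import manip, camera, camera_info, workorder, nets
from scipy.spatial.transform import Rotation as R
def pose(name):
    i=camera_info(name)
    if name=='wrist':
        o=manip.get_obs(); T=np.eye(4); T[:3,:3]=R.from_quat(o['ee_rot']).as_matrix(); T[:3,3]=o['position']
        return i,T@np.array(i['T_tool_cam'])
    T=np.eye(4); r=np.array(i['rotation'])
    T[:3,:3]=r if r.shape==(3,3) else R.from_quat(r).as_matrix(); T[:3,3]=i['xyz']; return i,T
def ray(i,uv):
    K=np.array(i['camera_matrix']); k=i['k1']
    d=(np.atleast_2d(uv)-[K[0,2],K[1,2]])/[K[0,0],K[1,1]]; s=d.copy()
    for _ in range(20): s=d/(1+k*(s**2).sum(1,keepdims=True))
    return np.c_[s,np.ones(len(s))]
def world(i,T,uv,depth=None,z=None):
    r=ray(i,uv)
    if depth is not None:
        p=r*np.atleast_1d(depth)[:,None]; return p@T[:3,:3].T+T[:3,3]
    d=r@T[:3,:3].T; t=(z-T[2,3])/d[:,2]; return T[:3,3]+d*t[:,None]
def snap(name,f=None):
    i,T=pose(name); im,d=camera(name)
    if f: cv2.imwrite('pics/'+f,im[:,:,::-1])
    return i,T,im,d
E
cat > a.py <<'E'
from h import *
np.set_printoptions(precision=4,suppress=True)
print(manip.get_obs())
for c in ['side','top']:
    i,T,im,d=snap(c,c+'0.png'); print(c,i)
    for t,z in [('door_hinge',.265),('door_edge',.265),('bottle_mouth',.176),('cap_center',.173)]:
        for r in nets.place_of(c,t)[:4]:
            u,v=map(int,r['xy']); dd=d[min(max(v,0),479),min(max(u,0),639)]
            print(t,round(r['conf'],2),r['xy'],'z:',world(i,T,r['xy'],z=z)[0],'d:',world(i,T,r['xy'],dd)[0])
E
python3 a.py
```

```text
pics
{'clock': 0.0, 'joint_pos': array([-1.1777,  0.3329, -0.0647,  1.4609,  0.0216,  1.3499, -0.0885]), 'joint_velocities': array([ 0.0003,  0.0009,  0.0008, -0.0009, -0.0001,  0.001 ,  0.001 ]), 'tau': array([ -0.0001, -62.5455,   0.049 , -39.1596,   0.0162,   0.0099,
        -0.    ]), 'position': array([0.2523, 0.5714, 0.1965]), 'ee_rot': array([ 0.2063,  0.9785, -0.0007, -0.0001]), 'ft_force': array([-0.921 , -0.1388,  0.0712]), 'torque': array([-0.0514, -0.0071, -0.047 ]), 'grip_width': 1.0006385292338689}
side {'camera_matrix': array([[466.3614,   0.    , 319.6473],
       [  0.    , 466.3614, 246.3477],
       [  0.    ,   0.    ,   1.    ]]), 'k1': -0.029942933547876624, 'xyz': array([ 0.4435, -0.8805,  0.8699]), 'rotation': array([ 0.9084, -0.0379,  0.0094, -0.4163])}
door_hinge 0.75 [363.4, 131.7] z: [0.6467 0.2935 0.265 ] d: [0.6477 0.2991 0.2621]
door_edge 0.67 [307.6, 170.6] z: [0.4808 0.105  0.265 ] d: [0.4814 0.1205 0.2555]
bottle_mouth 0.95 [357.7, 226.8] z: [ 0.5911 -0.0152  0.176 ] d: [0.597  0.0196 0.1481]
bottle_mouth 0.79 [296.5, 228.6] z: [ 0.445  -0.0082  0.17
[... 912 characters left out ...]
_edge 0.3 [150.6, 155.1] z: [0.6513 0.2946 0.265 ] d: [0.651  0.2942 0.2662]
bottle_mouth 0.94 [293.8, 191.4] z: [ 0.5982 -0.0022  0.176 ] d: [ 0.6059 -0.0006  0.1392]
bottle_mouth 0.88 [287.4, 258.4] z: [0.4473 0.0087 0.176 ] d: [0.451  0.0107 0.1389]
bottle_mouth 0.76 [364.4, 222.6] z: [ 0.5301 -0.1608  0.176 ] d: [ 0.5279 -0.1598  0.1895]
bottle_mouth 0.63 [355.1, 141.2] z: [ 0.716  -0.1384  0.176 ] d: [ 0.7504 -0.1448  0.0607]
cap_center 0.9 [360.7, 220.2] z: [ 0.5358 -0.1527  0.173 ] d: [ 0.5326 -0.1514  0.1928]
cap_center 0.85 [339.7, 298.4] z: [ 0.3612 -0.1079  0.173 ] d: [ 0.366  -0.1121  0.0414]
cap_center 0.21 [355.0, 142.3] z: [ 0.7143 -0.1384  0.173 ] d: [ 0.75   -0.145   0.0524]
```

View pics/side0.png

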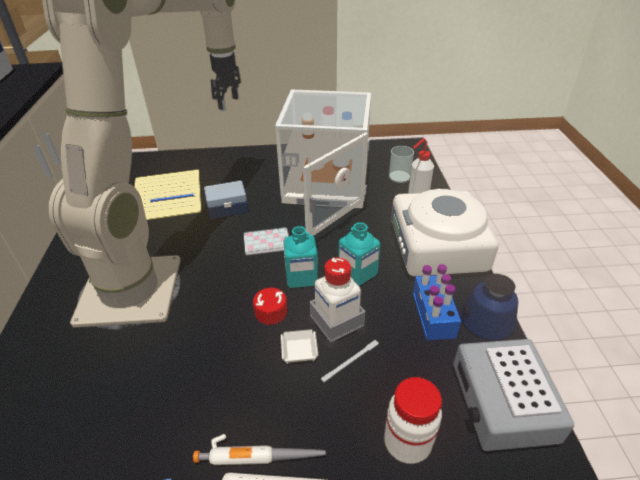

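View pics/top0.png

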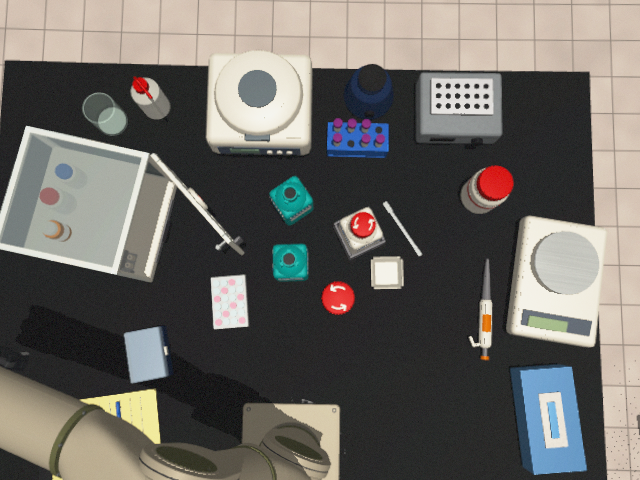

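The side view shows the cabinet at the back with its door open: hinge about (363,132), free edge about (307,170). The target bottle, with the red cap, is at about (338,268). A larger loose red cap is at (270,305), two turquoise look-alikes at (300,257) and (358,255), and the jar at (413,420). The top view agrees, with the door running from (151,153) to (230,240) and the cap at (361,222).

I'll raise the arm, close the gripper and go over to the outer side of the door.

{"api": "apply_moves", "payload": {
  "commands": [
    [0,0,-0.041,0,1],
    [0,0,-0.041,0,1],
    [0,0,-0.041,0,1],
    [0,0,-0.041,0,1],
    [0,0,-0.041,0,1]
  ],
  "squeeze": 40
}}

```text
clock: 0.92
position: [0.2511, 0.5678, 0.3977]
ee_rot: [0.206, 0.978, -0.01, -0.001]
ft_force: [-0.1, 1.2, -0.1]
grip_width: 0.297
```

{"api": "apply_moves", "payload": {
  "commands": [
    [-0.031,-0.021,0,0,1],
    [-0.031,-0.021,0,0,1],
    [-0.031,-0.021,0,0,1],
    [-0.031,-0.021,0,0,1],
    [-0.031,-0.021,0,0,1]
  ]
}}

```text
clock: 1.33
position: [0.3492, 0.4154, 0.4108]
ee_rot: [0.199, 0.98, 0.001, -0.001]
ft_force: [0.3, 0.2, -0.1]
grip_width: -0.0
```

{"api": "apply_moves", "payload": {
  "commands": [
    [-0.031,-0.021,0,0,1],
    [-0.031,-0.021,0,0,1],
    [-0.031,-0.021,0,0,1],
    [-0.031,-0.021,0,0,1],
    [-0.031,-0.021,0,0,1]
  ]
}}

```text
clock: 1.75
position: [0.4544, 0.2494, 0.4116]
ee_rot: [0.198, 0.98, 0.003, -0.0]
ft_force: [1.5, -0.2, 0.3]
grip_width: 0.003
```

{"api": "apply_moves", "payload": {
  "commands": [
    [-0.031,-0.021,0,0,1],
    [-0.031,-0.021,0,0,1],
    [-0.031,-0.021,0,0,1],
    [-0.031,-0.021,0,0,1],
    [-0.031,-0.021,0,0,1]
  ]
}}

```text
clock: 2.17
position: [0.5595, 0.0831, 0.4125]
ee_rot: [0.198, 0.98, 0.005, 0.001]
ft_force: [0.4, 0.4, -0.1]
grip_width: -0.004
```

```bash
cat > b.py <<'E'
from h import *
np.set_printoptions(precision=4,suppress=True)
o=manip.get_obs(); print({k:o[k] for k in ['clock','joint_pos','position','ee_rot','ft_force']})
for c in ['side','top']:
    i,T,im,d=snap(c,c+'1.png')
    for t,z in [('door_hinge',.265),('door_edge',.265)]:
        for r in nets.place_of(c,t)[:2]:
            print(c,t,round(r['conf'],2),r['xy'],'z:',world(i,T,r['xy'],z=z)[0])
    if c=='top': print(world(i,T,[[150,153],[117,270],[27,130],[0,247]],z=.27))
E
python3 b.py
```

```text
{'clock': 2.1667, 'joint_pos': array([-0.531 ,  0.1773,  0.3772,  1.2243, -0.074 ,  1.7465,  1.    ]), 'position': array([0.5595, 0.0831, 0.4125]), 'ee_rot': array([0.1978, 0.9802, 0.0046, 0.0011]), 'ft_force': array([ 0.364 ,  0.3558, -0.0644])}
side door_hinge 0.67 [361.5, 128.4] z: [0.6444 0.3137 0.265 ]
side door_hinge 0.58 [435.2, 304.4] z: [ 0.6758 -0.3529  0.265 ]
side door_edge 0.57 [306.4, 171.6] z: [0.4776 0.1007 0.265 ]
top door_edge 0.41 [146.6, 352.7] z: [0.244  0.2819 0.265 ]
[[0.6544 0.2946 0.27  ]
 [0.409  0.349  0.27  ]
 [0.6974 0.5483 0.27  ]
 [0.4525 0.5842 0.27  ]]
```

{"api": "apply_moves", "payload": {
  "commands": [
    [0,0,0.04,0,1],
    [0,0,0.04,0,1],
    [0,0,0.04,0,1],
    [0,0,0.04,0,1],
    [0,0,0.036,0,1]
  ]
}}

```text
clock: 2.88
position: [0.5619, 0.0975, 0.2195]
ee_rot: [0.191, 0.982, 0.011, 0.009]
ft_force: [-0.1, -0.4, -0.7]
grip_width: 0.001
```

{"api": "apply_moves", "payload": {
  "commands": [
    [0.02,0.008,0,0,1],
    [0.02,0.008,0,0,1],
    [0.02,0.008,0,0,1],
    [0.012,0.005,0,0,1],
    [0.012,0.005,0,0,1]
  ]
}}

```text
clock: 3.3
position: [0.4865, 0.1665, 0.2087]
ee_rot: [0.186, 0.983, 0.006, 0.003]
ft_force: [1.9, 1.0, 0.0]
grip_width: -0.002
```

```bash
python3 b.py
```

```text
{'clock': 3.3, 'joint_pos': array([-0.6642,  0.064 ,  0.2637,  1.7573, -0.025 ,  1.3104,  0.802 ]), 'position': array([0.4865, 0.1665, 0.2087]), 'ee_rot': array([0.1859, 0.9825, 0.0065, 0.0029]), 'ft_force': array([1.9325, 0.9855, 0.009 ])}
side door_hinge 0.78 [363.4, 130.0] z: [0.6482 0.3036 0.265 ]
side door_hinge 0.69 [349.6, 360.4] z: [ 0.5139 -0.4546  0.265 ]
side door_edge 0.75 [291.7, 161.1] z: [0.4434 0.1544 0.265 ]
top door_hinge 0.69 [150.0, 152.7] z: [0.6564 0.2961 0.265 ]
top door_hinge 0.44 [360.2, 224.8] z: [ 0.511  -0.1457  0.265 ]
[[0.6544 0.2946 0.27  ]
 [0.409  0.349  0.27  ]
 [0.6974 0.5483 0.27  ]
 [0.4525 0.5842 0.27  ]]
```

{"api": "apply_moves", "payload": {
  "commands": [
    [0.013,0.008,-0.001,0,1],
    [0.014,0.011,-0.001,0,1],
    [0.014,0.012,-0.001,0,1],
    [0.013,0.013,-0.001,0,1],
    [0.012,0.014,-0.001,0,1]
  ]
}}

```text
clock: 4.02
position: [0.4521, 0.2366, 0.2143]
ee_rot: [0.195, 0.981, 0.005, 0.004]
ft_force: [1.5, -1.0, -0.8]
grip_width: -0.004
```

{"api": "apply_moves", "payload": {
  "commands": [
    [0.011,0.015,-0.001,0,1],
    [0.01,0.016,-0.001,0,1],
    [0.009,0.016,-0.001,0,1]
  ]
}}

```text
clock: 4.27
position: [0.4434, 0.2914, 0.2179]
ee_rot: [0.197, 0.98, 0.004, 0.005]
ft_force: [1.2, -1.0, 0.5]
grip_width: 0.003
```

{"api": "apply_moves", "payload": {
  "commands": [
    [0.002,0.01,0,0,1],
    [0.002,0.01,0,0,1]
  ]
}}

```text
clock: 4.43
position: [0.4471, 0.312, 0.2177]
ee_rot: [0.197, 0.98, 0.003, 0.004]
ft_force: [-3.0, -5.3, 1.3]
grip_width: -0.001
```

{"api": "apply_moves", "payload": {
  "commands": [
    [0.002,0.008,0,0,1],
    [0.002,0.008,0,0,1]
  ]
}}

```text
clock: 4.6
position: [0.4487, 0.3154, 0.2167]
ee_rot: [0.201, 0.98, -0.009, 0.0]
ft_force: [-24.9, -48.3, 26.6]
grip_width: 0.002
```

```bash
python3 b.py|grep edge
```

```text
side door_edge 0.61 [279.8, 130.5] z: [0.4153 0.3252 0.265 ]
top door_edge 0.87 [120.3, 273.5] z: [0.4024 0.3436 0.265 ]
top door_edge 0.2 [358.1, 221.9] z: [ 0.517  -0.1413  0.265 ]
```

{"api": "apply_moves", "payload": {
  "commands": [
    [-0.002,-0.01,0,0,1],
    [-0.004,-0.02,0,0,1],
    [-0.004,-0.03,0,0,1],
    [0,-0.02,-0.03,0,-1],
    [0,0,-0.04,0,-1]
  ]
}}

```text
clock: 5.32
position: [0.4268, 0.226, 0.2804]
ee_rot: [0.207, 0.978, -0.017, -0.004]
ft_force: [2.1, 1.1, 1.4]
grip_width: 0.269
```

```bash
sed 's/side1/x/;s/1.png/2.png/' b.py >b2.py; python3 b2.py|grep -v '\[\['
python3 - <<'E'
import cv2,numpy as np
a=cv2.imread('pics/side2.png')[80:260,240:460];b=cv2.imread('pics/top2.png')[110:310,0:220]
cv2.imwrite('pics/c2.png',np.hstack([cv2.resize(a,(400,360),interpolation=2),cv2.resize(b,(396,360),interpolation=2)]))
E
```

```text
{'clock': 5.3167, 'joint_pos': array([-0.7722,  0.0004,  0.1781,  1.6715,  0.0169,  1.4998,  0.5579]), 'position': array([0.4268, 0.226 , 0.2804]), 'ee_rot': array([ 0.2072,  0.9782, -0.0167, -0.0044]), 'ft_force': array([2.0808, 1.0547, 1.422 ])}
side door_hinge 0.56 [362.5, 129.8] z: [0.6459 0.305  0.265 ]
side door_edge 0.75 [277.6, 127.2] z: [0.4093 0.3461 0.265 ]
top door_hinge 0.93 [152.0, 152.4] z: [0.6571 0.2919 0.265 ]
top door_hinge 0.75 [357.4, 142.7] z: [ 0.6863 -0.1384  0.265 ]
 [0.409  0.349  0.27  ]
 [0.6974 0.5483 0.27  ]
 [0.4525 0.5842 0.27  ]]
```

View pics/c2.png

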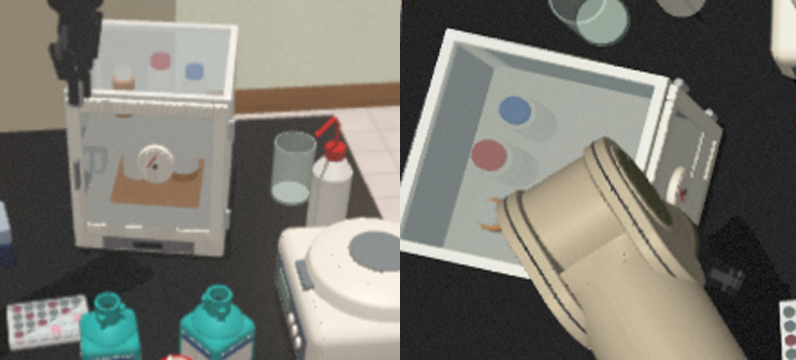

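{"api": "apply_moves", "payload": {
  "commands": [
    [0,0,-0.04,0,-1],
    [0,0,-0.04,0,-1],
    [0,0,-0.04,0,-1],
    [-0.025,-0.031,0,0,-1],
    [-0.025,-0.031,0,0,-1]
  ]
}}

```text
clock: 6.03
position: [0.4467, 0.1627, 0.3974]
ee_rot: [0.197, 0.98, -0.022, -0.01]
ft_force: [0.7, -0.6, -0.5]
grip_width: 0.997
```

{"api": "apply_moves", "payload": {
  "commands": [
    [-0.025,-0.031,0,0,-1],
    [-0.025,-0.031,0,0,-1],
    [-0.025,-0.031,0,0,-1],
    [-0.025,-0.031,0,0,-1],
    [-0.025,-0.031,0,0,-1]
  ]
}}

```text
clock: 6.45
position: [0.5041, -0.0346, 0.3996]
ee_rot: [0.194, 0.981, -0.024, -0.012]
ft_force: [1.2, -0.1, 0.3]
grip_width: 0.998
```

{"api": "apply_moves", "payload": {
  "commands": [
    [-0.015,-0.02,0,0,-1],
    [0,0,0,7,-1],
    [0,0,0,7,-1],
    [0,0,0,7,-1],
    [0,0,0,7,-1]
  ]
}}

```text
clock: 6.87
position: [0.5108, -0.0728, 0.3942]
ee_rot: [0.433, 0.901, -0.032, -0.009]
ft_force: [0.8, 0.0, 0.2]
grip_width: 0.998
```

{"api": "apply_moves", "payload": {
  "commands": [
    [0,0,0,7,-1],
    [0,0,0,7,-1],
    [0,0,0,7,-1],
    [0,0,0,7,-1],
    [0,0,0,0,-1]
  ]
}}

```text
clock: 7.28
position: [0.5109, -0.0729, 0.3874]
ee_rot: [0.644, 0.764, -0.037, -0.004]
ft_force: [-0.3, -0.2, 0.5]
grip_width: 1.0
```

```bash
cat > c.py <<'E'
from h import *
import sys
np.set_printoptions(precision=4,suppress=True)
o=manip.get_obs(); print({k:o[k] for k in ['clock','joint_pos','position','ee_rot','ft_force']})
for c in ['wrist','top','side']:
    i,T,im,d=snap(c,c+sys.argv[1]+'.png')
    for t,z in [('bottle_mouth',.176),('cap_center',.173)]:
        for r in nets.place_of(c,t)[:2]:
            u,v=map(int,r['xy']); dd=d[min(max(v,0),479),min(max(u,0),639)]
            print(c,t,round(r['conf'],2),r['xy'],'z:',world(i,T,r['xy'],z=z)[0],'d:',world(i,T,r['xy'],dd)[0])
    # red blob points at cap top height
    hsv=cv2.cvtColor(im,cv2.COLOR_RGB2HSV); m=((hsv[...,0]<8)|(hsv[...,0]>172))&(hsv[...,1]>150)&(hsv[...,2]>60)&(d>0)
    v,u=np.nonzero(m)
    p=world(i,T,np.c_[u,v].astype(float),d[v,u]); k=(abs(p[:,2]-.19)<.012)&(np.hypot(p[:,0]-.53,p[:,1]+.157)<.06)
    if k.sum()>20:
        (cx,cy),rad=cv2.minEnclosingCircle(p[k,:2].astype(np.float32)*1000)
        print(c,'red top z med',np.median(p[k,2]),'n',k.sum(),'circle mm',cx,cy,rad)
E
python3 c.py 3
```

```text
{'clock': 7.2833, 'joint_pos': array([-0.4853,  0.0931,  0.5535,  1.374 ,  0.0074,  1.7385,  0.2384]), 'position': array([ 0.5109, -0.0729,  0.3874]), 'ee_rot': array([ 0.6441,  0.764 , -0.0375, -0.0036]), 'ft_force': array([-0.2931, -0.2406,  0.475 ])}
wrist bottle_mouth 0.95 [430.0, 134.2] z: [0.5938 0.0083 0.176 ] d: [0.601  0.0087 0.1437]
wrist bottle_mouth 0.61 [291.4, 113.3] z: [0.4527 0.0047 0.176 ] d: [0.4477 0.0049 0.142 ]
wrist cap_center 0.69 [240.9, 186.8] z: [ 0.408  -0.0794  0.173 ] d: [ 0.375  -0.1063  0.0466]
wrist cap_center 0.65 [336.2, 272.0] z: [ 0.5283 -0.1584  0.173 ] d: [ 0.5275 -0.1516  0.1892]
wrist red top z med 0.18908725967654716 n 1613 circle mm 527.4048461914062 -157.0198974609375 28.078805923461914
top bottle_mouth 0.62 [363.0, 224.2] z: [ 0.5264 -0.1577  0.176 ] d: [ 0.5245 -0.1569  0.1878]
top bottle_mouth 0.57 [153.4, 154.2] z: [0.6773 0.3136 0.176 ] d: [0.6597 0.2954 0.2416]
top cap_center 0.92 [358.4, 223.6] z: [ 0.5281 -0.1477  0.173 ] d: [ 0.5255 -0.1467  0.189 ]
top cap_center 0.71 [338.6, 299.5] z: [ 0.3587 -0.1055  0.173 ] d: [ 0.3388 -0.0878  0.75  ]
top red top z med 0.18885662404586667 n 393 circle mm 524.5247192382812 -155.67491149902344 27.801010131835938
side bottle_mouth 0.9 [334.5, 269.7] z: [ 0.521  -0.1576  0.176 ] d: [ 0.5196 -0.1708  0.1886]
side bottle_mouth 0.74 [359.2, 226.4] z: [ 0.5949 -0.014   0.176 ] d: [0.6004 0.0173 0.1509]
side cap_center 0.78 [268.1, 302.9] z: [ 0.3787 -0.2384  0.173 ] d: [ 0.3668 -0.1208  0.0453]
side cap_center 0.74 [333.7, 270.9] z: [ 0.5192 -0.1581  0.173 ] d: [ 0.5175 -0.1745  0.1888]
side red top z med 0.18842524780019365 n 345 circle mm 527.0640869140625 -159.95144653320312 28.20779800415039
```

```bash
cat > t.py <<'E'
from h import *
import sys
np.set_printoptions(precision=4,suppress=True)
o=manip.get_obs(); M=R.from_quat(o['ee_rot']).as_matrix(); t=np.array(list(map(float,sys.argv[1:4])))
print('shift',M.T@(t-o['position']),'zaxis',M[:,2],'yaw',M[:2,1],'J',o['joint_pos'],'F',o['ft_force'],'M',o['torque'],'pos',o['position'],'grip',o['grip_width'])
E
python3 t.py .5265 -.157 .27
```

```text
shift [-0.0803  0.0077  0.1219] zaxis [-0.0515 -0.0519 -0.9973] yaw [0.9829 0.1741] J [-0.4848  0.0914  0.5531  1.3727  0.0074  1.739   0.2453] F [-0.1906  0.4019  0.1634] M [ 0.0473 -0.0232 -0.0079] pos [ 0.511  -0.073   0.3887] grip 1.0011845582847787
```

View pics/wrist3.png

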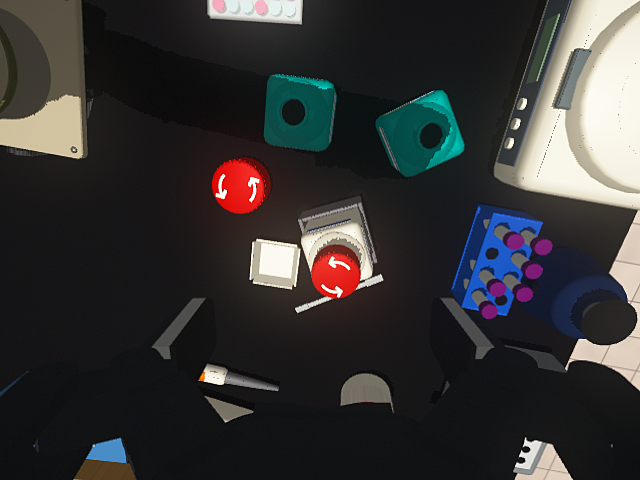

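The wrist view shows the target cap at about (336,272) on the white bottle in its holder, with the jaws straddling it along world x and free space on both sides. The larger loose cap is at (240,187).

{"api": "apply_moves", "payload": {
  "commands": [
    [-0.03,0.003,0.02,0,-1],
    [-0.03,0.003,0.025,0,-1],
    [-0.02,0.002,0.03,0,-1],
    [0,0,0.03,0,-1],
    [0,0,0.01,0,-1]
  ]
}}

```text
clock: 8.15
position: [0.5304, -0.1583, 0.2763]
ee_rot: [0.638, 0.769, -0.034, 0.0]
ft_force: [-0.9, 0.6, -0.7]
grip_width: 0.998
```

```bash
python3 c.py 4 | grep -v mouth; python3 t.py .5265 -.157 .152
```

```text
{'clock': 8.15, 'joint_pos': array([-0.3655,  0.1749,  0.6179,  1.5302, -0.0402,  1.4976,  0.4353]), 'position': array([ 0.5304, -0.1583,  0.2763]), 'ee_rot': array([ 0.6384,  0.769 , -0.0337,  0.    ]), 'ft_force': array([-0.8514,  0.5984, -0.6708])}
wrist cap_center 0.83 [328.4, 221.8] z: [ 0.5294 -0.1563  0.173 ] d: [ 0.5292 -0.1518  0.1897]
wrist cap_center 0.62 [206.4, 121.0] z: [ 0.4267 -0.0985  0.173 ] d: [ 0.3822 -0.1055  0.0488]
wrist red top z med 0.18901934847211072 n 3564 circle mm 527.2164306640625 -156.91957092285156 28.350746154785156
side cap_center 0.7 [270.5, 305.0] z: [ 0.3835 -0.2445  0.173 ] d: [ 0.3727 -0.1295  0.047 ]
side cap_center 0.55 [336.7, 271.2] z: [ 0.5256 -0.1596  0.173 ] d: [ 0.5235 -0.1774  0.1903]
side red top z med 0.1882837694609255 n 335 circle mm 526.0814819335938 -160.44476318359375 27.758163452148438
shift [ 0.0069 -0.      0.1291] zaxis [-0.0366 -0.0521 -0.998 ] yaw [0.9817 0.1848] J [-0.3675  0.1721  0.6173  1.5225 -0.04    1.5014  0.4343] F [ 0.9739 -0.2293  0.2745] M [ 0.064  -0.0417 -0.0396] pos [ 0.5326 -0.1571  0.2811] grip 1.0040223213269879
```

{"api": "apply_moves", "payload": {
  "commands": [
    [0.002,0,0.03,0,-1],
    [0.002,0,0.03,0,-1],
    [0.002,0,0.03,0,-1],
    [0.001,0,0.02,0,-1]
  ]
}}

```text
clock: 8.93
position: [0.5325, -0.1556, 0.1751]
ee_rot: [0.637, 0.77, -0.027, 0.008]
ft_force: [-1.2, 0.0, -0.0]
grip_width: 1.0
```

```bash
python3 t.py .527 -.157 .153
```

```text
shift [ 0.0007 -0.0049  0.0222] zaxis [-0.0221 -0.0526 -0.9984] yaw [0.9818 0.1871] J [-0.3598  0.2129  0.6046  1.7038 -0.0671  1.2717  0.4439] F [-1.2313  0.0281 -0.0035] M [0.0543 0.0371 0.0232] pos [ 0.5325 -0.1556  0.1751] grip 0.9999721753626544
```

{"api": "apply_moves", "payload": {
  "commands": [
    [0,-0.003,0.014,0,-1],
    [0,-0.003,0.01,0,-1],
    [0,0,0,0,-1]
  ]
}}

```text
clock: 9.18
position: [0.5243, -0.1567, 0.1473]
ee_rot: [0.636, 0.771, -0.028, 0.007]
ft_force: [-0.5, -0.9, 0.3]
grip_width: 0.998
```

```bash
python3 t.py .527 -.157 .153
```

```text
shift [-0.0011  0.0024 -0.0058] zaxis [-0.0261 -0.0521 -0.9983] yaw [0.9814 0.1889] J [-0.3552  0.2222  0.602   1.7549 -0.0728  1.2167  0.4528] F [-0.5378 -0.8881  0.2522] M [ 0.0452 -0.0204  0.0257] pos [ 0.5243 -0.1567  0.1473] grip 0.9976030367485499
```

{"api": "apply_moves", "payload": {
  "commands": [
    [-0.001,0.002,-0.004,0,-1],
    [0,0,0,0,-1]
  ]
}}

```text
clock: 9.35
position: [0.5274, -0.157, 0.153]
ee_rot: [0.636, 0.771, -0.028, 0.007]
ft_force: [0.7, -0.7, 0.6]
grip_width: 0.997
```

```bash
python3 t.py .527 -.157 .152
```

```text
shift [ 0.0001 -0.0004  0.001 ] zaxis [-0.0248 -0.052  -0.9983] yaw [0.9813 0.1893] J [-0.3545  0.2234  0.6026  1.7412 -0.0737  1.2282  0.4537] F [ 0.7273 -0.6839  0.6498] M [ 0.1226 -0.0816 -0.0121] pos [ 0.5274 -0.157   0.153 ] grip 0.9971488440411582
```

Well centred, so I'll close the gripper.

{"api": "apply_moves", "payload": {
  "commands": [
    [0,0,0,0,0.3],
    [0,0,0,0,0.5],
    [0,0,0,0,1],
    [0,0,0,0,1],
    [0,0,0,0,1]
  ],
  "squeeze": 70
}}

```text
clock: 9.77
position: [0.5305, -0.1573, 0.1571]
ee_rot: [0.636, 0.771, -0.026, 0.01]
ft_force: [0.2, 0.9, 0.6]
grip_width: 0.296
```

{"api": "apply_moves", "payload": {
  "commands": [
    [0,0,0,0,1],
    [0,0,0,0,1]
  ]
}}

```text
clock: 9.93
position: [0.5308, -0.1572, 0.1575]
ee_rot: [0.636, 0.771, -0.026, 0.01]
ft_force: [-0.2, -0.4, -0.9]
grip_width: 0.008
```

```bash
python3 t.py .527 -.157 .152; python3 c.py 5 | grep -E "wrist|red"
```

```text
shift [ 0.0012 -0.0035  0.0055] zaxis [-0.0174 -0.0524 -0.9985] yaw [0.9815 0.1898] J [-0.3549  0.2206  0.6029  1.7341 -0.0736  1.2304  0.4534] F [-0.1772 -0.4286 -0.9307] M [0.019  0.0296 0.033 ] pos [ 0.5308 -0.1572  0.1575] grip 0.007995796424646456
wrist bottle_mouth 0.32 [212.6, 262.0] z: [ 0.4787 -0.1521  0.176 ] d: [ 0.4308 -0.2315  0.0026]
wrist bottle_mouth 0.27 [593.1, 261.5] z: [ 0.6467 -0.1176  0.176 ] d: [ 0.7416 -0.1446  0.0601]
wrist cap_center 0.72 [145.7, 120.9] z: [ 0.4445 -0.0959  0.173 ] d: [ 0.3822 -0.1073  0.0459]
wrist cap_center 0.56 [314.6, 284.7] z: [ 0.5271 -0.1553  0.173 ] d: [ 0.5265 -0.1481  0.1885]
wrist red top z med 0.18886000113391488 n 4882 circle mm 527.4879760742188 -156.52011108398438 27.895103454589844
side red top z med 0.18823148114220484 n 280 circle mm 526.00341796875 -161.79409790039062 27.667009353637695
```

View pics/wrist5.png

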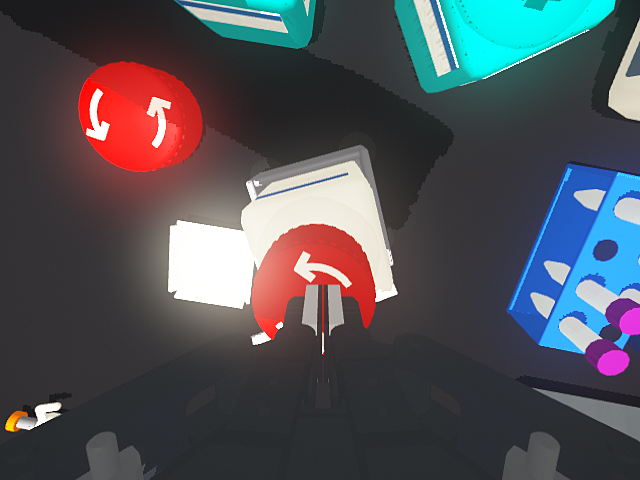

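The picture shows the jaws shut at (320,290) in front of the cap, so the grip missed it. I'll check the geometry by projecting the TCP and reading the depth on the fingers.

Run:
```python
from h import *
np.set_printoptions(precision=4,suppress=True)
i,T,im,d=snap('wrist'); Tc=np.array(i['T_tool_cam']); print(Tc, i['camera_matrix'],i['k1'])
C=np.linalg.inv(Tc)
for p in [[0,0,0],[0,0,-.019],[0,0,-.05]]:
    q=C[:3,:3]@p+C[:3,3]; s=q[:2]/q[2]; s=s*(1+i['k1']*(s@s)); K=np.array(i['camera_matrix']); print(p,'px',s*[K[0,0],K[1,1]]+K[:2,2],'depth',q[2])
uv=np.array([[310,290],[338,290],[310,310],[338,310],[310,325],[322,300],[320,240],[290,260]],float)
dd=d[uv[:,1].astype(int),uv[:,0].astype(int)]
for a,b,c in zip(uv,dd,world(i,T,uv,dd)): print(a,b,c)
for c in ['top','side']:
    i,T,im,d=snap(c,c+'6.png')
a=cv2.imread('pics/side6.png')[170:370,220:440];b=cv2.imread('pics/top6.png')[150:330,270:450]
cv2.imwrite('pics/c6.png',np.hstack([cv2.resize(a,(440,400),interpolation=2),cv2.resize(b,(360,400),interpolation=2)]))
print(manip.get_obs()['position'],manip.get_obs()['grip_width'])
```

```text
[[-0.0005 -0.9634 -0.2679  0.0674]
 [ 1.     -0.0005 -0.      0.0001]
 [-0.0001 -0.2679  0.9634 -0.1754]
 [ 0.      0.      0.      1.    ]] [[359.3765   0.     322.5457]
 [  0.     359.3765 242.0067]
 [  0.       0.       1.    ]] 0.00894897506766894
[0, 0, 0] px [322.3215 276.4895] depth 0.18707423076000435
[0, 0, -0.019] px [322.3016 291.0748] depth 0.16876890060235744
[0, 0, -0.05] px [322.2579 323.1417] depth 0.13890230929251246
[310. 290.] 0.14411439 [ 0.5247 -0.1459  0.1987]
[338. 290.] 0.14313789 [ 0.5356 -0.1434  0.1993]
[310. 310.] 0.12605283 [ 0.5255 -0.1444  0.2172]
[338. 310.] 0.12556233 [ 0.5351 -0.1423  0.2174]
[310. 325.] 0.11701272 [ 0.5261 -0.1445  0.2268]
[322. 300.] 0.13551359 [ 0.5296 -0.1447  0.2075]
[320. 240.] 0.1537571 [ 0.5251 -0.1295  0.1831]
[290. 260.] 0.15049134 [ 0.5142 -0.1386  0.1892]
[ 0.5307 -0.1572  0.1574] 0.002466897506738135
```

View pics/c6.png

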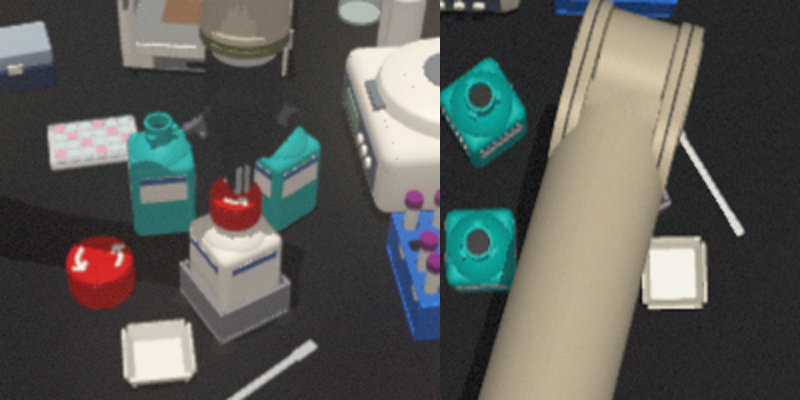

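The shut fingertips seem to end at the cap top, about 33 mm short of the reported TCP. I'll raise the arm and measure the tips in the tool frame, shut and open.

{"api": "apply_moves", "payload": {
  "commands": [
    [0,0,-0.03,0,1],
    [0,0,-0.03,0,1],
    [0,0,-0.03,0,1],
    [0,0,0,0,1]
  ]
}}

```text
clock: 10.87
position: [0.5307, -0.1522, 0.2489]
ee_rot: [0.636, 0.771, -0.027, 0.008]
ft_force: [1.4, 0.4, -1.3]
grip_width: 0.002
```

```bash
cat > f.py <<'E'
from h import *
import sys
np.set_printoptions(precision=4,suppress=True)
i,T,im,d=snap('wrist','f'+sys.argv[1]+'.png'); Tc=np.array(i['T_tool_cam'])
v,u=np.mgrid[200:480:1,60:600:1]; v=v.ravel();u=u.ravel(); dd=d[v,u]; k=(dd>0.03)&(dd<.17); v,u,dd=v[k],u[k],dd[k]
p=world(i,Tc,np.c_[u,v].astype(float),dd)
for lo,hi in [(-.06,-.03),(-.03,0),(0,.03),(.03,.06)]:
    q=p[(p[:,1]>lo)&(p[:,1]<hi)&(abs(p[:,0])<.03)]
    if len(q):
        s=q[np.argsort(-q[:,2])][:60]; print(lo,hi,'n',len(q),'tip z pct',np.percentile(q[:,2],[99.9,99,95]),'med tip',np.median(s,0))
o=manip.get_obs(); print(o['position'],o['ee_rot'],o['grip_width'])
E
python3 f.py 7
```

```text
-0.06 -0.03 n 13602 tip z pct [-0.0818 -0.0853 -0.0902] med tip [ 0.0114 -0.0315 -0.0823]
-0.03 0 n 18690 tip z pct [-0.0378 -0.0442 -0.0621] med tip [ 0.0104 -0.0034 -0.0386]
0 0.03 n 18738 tip z pct [-0.0378 -0.0442 -0.0619] med tip [ 0.0103  0.004  -0.0385]
0.03 0.06 n 14553 tip z pct [-0.0812 -0.0851 -0.0903] med tip [ 0.0115  0.0314 -0.0823]
[ 0.5299 -0.1521  0.2464] [ 0.6361  0.7711 -0.0282  0.007 ] 0.0016650767419080985
```

{"api": "apply_moves", "payload": {
  "commands": [
    [0,0,0,0,-1],
    [0,0,0,0,-1],
    [0,0,0,0,-1],
    [0,0,0,0,-1],
    [0,0,0,0,-1]
  ]
}}

```text
clock: 11.33
position: [0.5286, -0.1519, 0.2432]
ee_rot: [0.636, 0.771, -0.029, 0.005]
ft_force: [0.5, 0.5, 0.5]
grip_width: 0.706
```

```bash
python3 f.py 8; python3 c.py 8 | grep -E "red|bottle"
python3 - <<'E'
import cv2,numpy as np
a=cv2.imread('pics/f7.png');b=cv2.imread('pics/f8.png')
cv2.imwrite('pics/c8.png',cv2.resize(np.hstack([a,b]),(800,300),interpolation=3))
E
```

```text
-0.06 -0.03 n 15278 tip z pct [-0.039 -0.044 -0.055] med tip [-0.0011 -0.0301 -0.0401]
-0.03 0 n 13435 tip z pct [-0.042  -0.0584 -0.1036] med tip [ 0.0012 -0.03   -0.0445]
0 0.03 n 13256 tip z pct [-0.0726 -0.0999 -0.1059] med tip [ 0.0115  0.0295 -0.0887]
0.03 0.06 n 16589 tip z pct [-0.0389 -0.0438 -0.0546] med tip [-0.0003  0.0304 -0.0396]
[ 0.5285 -0.1519  0.2431] [ 0.6361  0.7711 -0.0294  0.0053] 0.7914965014651494
wrist bottle_mouth 0.86 [490.7, 4.9] z: [0.5932 0.0021 0.176 ] d: [0.6033 0.0131 0.1427]
wrist red top z med 0.1890427712746911 n 4123 circle mm 527.6016235351562 -156.9149627685547 27.981616973876953
top bottle_mouth 0.73 [292.4, 258.4] z: [ 0.4475 -0.0023  0.176 ] d: [ 0.4512 -0.0006  0.1386]
top bottle_mouth 0.64 [290.2, 192.1] z: [0.5965 0.0058 0.176 ] d: [0.6035 0.0075 0.1422]
side bottle_mouth 0.92 [337.7, 271.7] z: [ 0.5272 -0.1644  0.176 ] d: [ 0.5255 -0.1788  0.1899]
side bottle_mouth 0.68 [297.5, 229.0] z: [ 0.4473 -0.01    0.176 ] d: [0.4475 0.0204 0.1518]
side red top z med 0.18846082058813768 n 334 circle mm 527.05224609375 -161.93966674804688 28.08406639099121
```

View pics/c8.png

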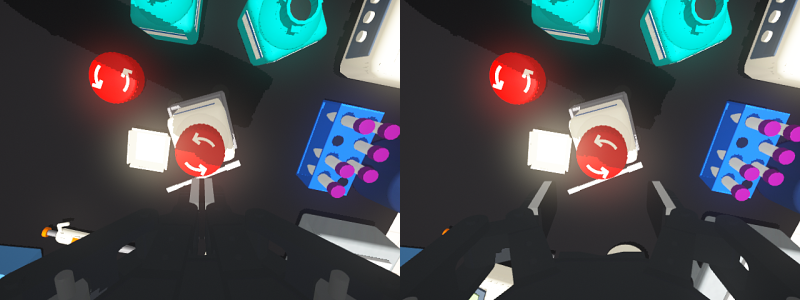

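The shut tips end about 38 mm behind the reported TCP, not at it, and they are further back when open. I'll lower the target height to match: TCP z about 0.118, with the tilt taken into account.

{"api": "apply_moves", "payload": {
  "commands": [
    [0,0,0.03,0,-1],
    [0,0,0.03,0,-1],
    [0,0,0.025,0,-1],
    [0,0,0,0,-1]
  ]
}}

```text
clock: 12.17
position: [0.5284, -0.1565, 0.1583]
ee_rot: [0.636, 0.771, -0.027, 0.008]
ft_force: [-0.8, 0.6, -0.2]
grip_width: 1.0
```

```bash
python3 t.py .526 -.160 .118
```

```text
shift [-0.0011 -0.0017  0.0405] zaxis [-0.0222 -0.052  -0.9984] yaw [0.9813 0.1898] J [-0.3573  0.218   0.6039  1.735  -0.0713  1.2365  0.4516] F [-0.8362  0.625  -0.1708] M [0.1116 0.02   0.0067] pos [ 0.5284 -0.1565  0.1583] grip 1.0002364379673216
```

{"api": "apply_moves", "payload": {
  "commands": [
    [0,-0.001,0.014,0,-1],
    [0,-0.001,0.012,0,-1],
    [0,0,0.008,0,-1],
    [0,0,0,0,-1]
  ]
}}

```text
clock: 12.5
position: [0.5266, -0.1588, 0.1256]
ee_rot: [0.636, 0.771, -0.027, 0.009]
ft_force: [-0.4, 0.4, -0.5]
grip_width: 0.998
```

```bash
python3 t.py .526 -.160 .118; python3 f.py 9 >/dev/null
```

```text
shift [-0.0007 -0.0006  0.0076] zaxis [-0.0208 -0.0523 -0.9984] yaw [0.9813 0.1898] J [-0.3462  0.2463  0.5999  1.7784 -0.0895  1.1679  0.4673] F [-0.3967  0.4433 -0.463 ] M [ 0.0343 -0.0385  0.0387] pos [ 0.5266 -0.1588  0.1256] grip 0.9975221433523933
```

View pics/f9.png

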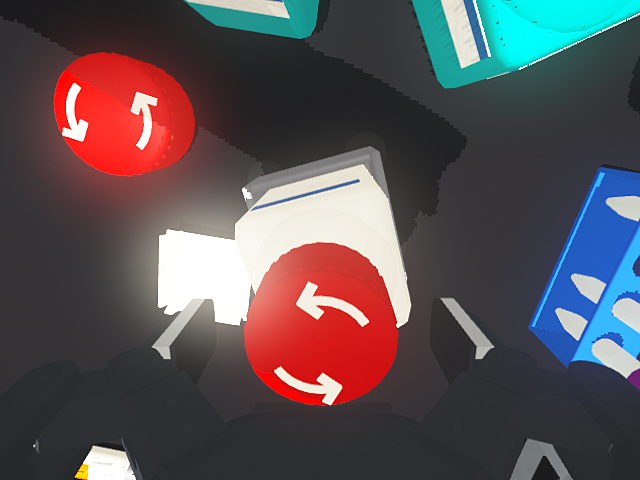

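The open jaws now straddle the cap: pads at (185,325) and (465,325), cap centre about (321,335). I'll go down a little more and close.

{"api": "apply_moves", "payload": {
  "commands": [
    [-0.001,0,0.006,0,-1],
    [0,0,0,0,1],
    [0,0,0,0,1],
    [0,0,0,0,1],
    [0,0,0,0,1]
  ],
  "squeeze": 70
}}

```text
clock: 12.97
position: [0.5291, -0.1607, 0.1234]
ee_rot: [0.636, 0.771, -0.025, 0.011]
ft_force: [-1.4, 0.5, -1.1]
grip_width: 0.637
```

{"api": "apply_moves", "payload": {
  "commands": [
    [0,0,0,0,1],
    [0,0,0,0,1]
  ]
}}

```text
clock: 13.13
position: [0.5288, -0.1607, 0.1234]
ee_rot: [0.636, 0.771, -0.025, 0.01]
ft_force: [-1.1, -1.4, -1.8]
grip_width: 0.647
```

```bash
python3 t.py .526 -.160 .118; python3 f.py 10 >/dev/null
```

```text
shift [ 0.0015 -0.0025  0.0054] zaxis [-0.016  -0.0524 -0.9985] yaw [0.9815 0.1896] J [-0.3424  0.2508  0.6002  1.7785 -0.0938  1.1593  0.4725] F [-1.1486 -1.4399 -1.8333] M [-0.055   0.1167 -0.0339] pos [ 0.5288 -0.1607  0.1234] grip 0.6467486706879587
```

View pics/f10.png

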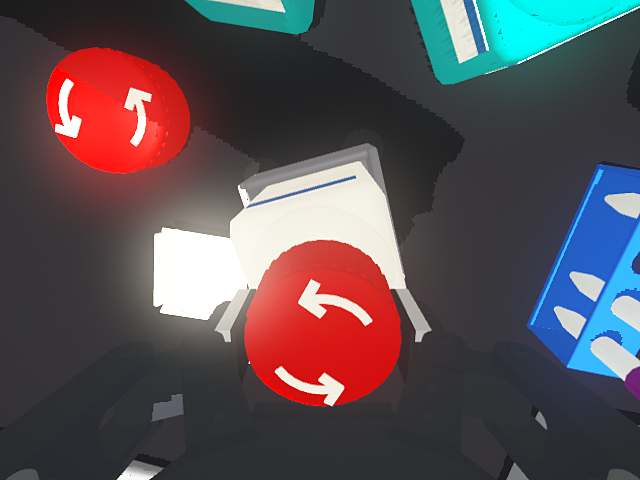

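The cap is gripped: the opening of 0.647 is about 55 mm. Now I'll press it down.

{"api": "apply_moves", "payload": {
  "commands": [
    [0,0,0.004,0,1],
    [0,0,0.004,0,1]
  ]
}}

```text
clock: 13.35
position: [0.5296, -0.1612, 0.1173]
ee_rot: [0.636, 0.771, -0.024, 0.011]
ft_force: [-5.1, 2.8, 14.3]
grip_width: 0.647
```

{"api": "apply_moves", "payload": {
  "commands": [
    [0,0,0.004,0,1],
    [0,0,0.004,0,1]
  ]
}}

```text
clock: 13.52
position: [0.5328, -0.1623, 0.1176]
ee_rot: [0.636, 0.771, -0.021, 0.014]
ft_force: [-19.0, 6.2, 50.2]
grip_width: 0.643
```

{"api": "apply_moves", "payload": {
  "commands": [
    [0,-0.001,0.001,-6,1],
    [0,-0.001,0.0015,-6,1]
  ]
}}

```text
clock: 13.68
position: [0.5329, -0.1622, 0.1197]
ee_rot: [0.551, 0.834, -0.02, 0.013]
ft_force: [-4.9, 4.7, 11.0]
grip_width: 0.642
```

```bash
python3 t.py .529 -.1607 .1173
```

```text
shift [ 0.003  -0.0029  0.0023] zaxis [-0.0009 -0.0478 -0.9989] yaw [0.9197 0.3921] J [-0.3101  0.2494  0.5691  1.7831 -0.0956  1.1381  0.6873] F [-4.8929  4.7191 11.007 ] M [ 1.0861  1.2107 -0.1678] pos [ 0.5329 -0.1622  0.1197] grip 0.6422105131958638
```

{"api": "apply_moves", "payload": {
  "commands": [
    [0.0005,-0.001,0.004,-4,1],
    [0.0005,-0.001,0.003,-6,1]
  ]
}}

```text
clock: 13.85
position: [0.5327, -0.1613, 0.1174]
ee_rot: [0.472, 0.881, -0.019, 0.012]
ft_force: [-11.1, 5.1, 30.0]
grip_width: 0.643
```

```bash
python3 t.py .529 -.1607 .1173
```

```text
shift [ 0.0025 -0.0027  0.    ] zaxis [ 0.0041 -0.0447 -0.999 ] yaw [0.8327 0.5534] J [-0.2877  0.2443  0.5425  1.7896 -0.0916  1.1285  0.8663] F [-11.0755   5.0544  29.9759] M [ 0.9526  2.3644 -0.395 ] pos [ 0.5327 -0.1613  0.1174] grip 0.6432997754629202
```

{"api": "apply_moves", "payload": {
  "commands": [
    [0.0005,-0.001,0.002,-6,1],
    [0.0005,-0.001,0.002,-6,1],
    [0.0005,-0.001,0.002,-6,1]
  ]
}}

```text
clock: 14.1
position: [0.5326, -0.1609, 0.1174]
ee_rot: [0.321, 0.947, -0.018, 0.012]
ft_force: [-5.3, 3.3, 15.9]
grip_width: 0.644
```

```bash
python3 t.py .529 -.1607 .1173; python3 f.py 11 >/dev/null
```

```text
shift [ 0.003  -0.002   0.0001] zaxis [ 0.0122 -0.0413 -0.9991] yaw [0.6081 0.7934] J [-0.2493  0.2336  0.4983  1.7948 -0.0818  1.1204  1.1885] F [-5.3335  3.3177 15.9088] M [ 0.7105  1.1132 -0.1061] pos [ 0.5326 -0.1609  0.1174] grip 0.6438873049176665
```

View pics/f11.png

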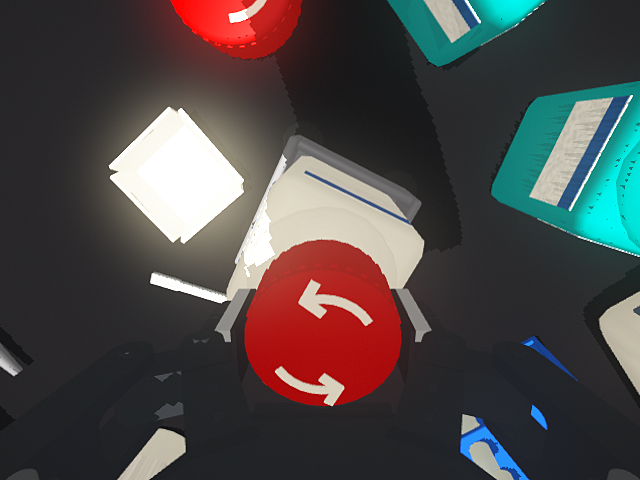

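The cap turns with the gripper: its arrows stay fixed in the view while the bottle turns underneath. It is about 42° round, so I'll go on to about 60°.

{"api": "apply_moves", "payload": {
  "commands": [
    [0.0005,-0.001,0.002,-6,1],
    [0.0005,-0.001,0.002,-6,1],
    [0.0005,-0.001,0.002,-5,1],
    [0,0,0,0,1]
  ]
}}

```text
clock: 14.48
position: [0.5344, -0.161, 0.1188]
ee_rot: [0.164, 0.986, -0.016, 0.015]
ft_force: [-3.9, 2.2, 8.4]
grip_width: 0.643
```

```bash
python3 t.py .529 -.1607 .13
```

```text
shift [ 0.0048 -0.0017 -0.0114] zaxis [ 0.0238 -0.037  -0.999 ] yaw [0.3249 0.9454] J [-0.2115  0.2244  0.4575  1.7967 -0.0758  1.1122  1.5071] F [-3.9061  2.1723  8.3856] M [ 0.5395  0.7427 -0.0307] pos [ 0.5344 -0.161   0.1188] grip 0.6427965337941385
```

{"api": "apply_moves", "payload": {
  "commands": [
    [0,0,-0.005,0,1],
    [0,0,-0.006,0,1],
    [0,0,-0.006,0,1]
  ]
}}

```text
clock: 14.73
position: [0.5338, -0.1597, 0.1365]
ee_rot: [0.164, 0.986, -0.016, 0.015]
ft_force: [-1.1, -0.8, -0.9]
grip_width: 0.642
```

```bash
python3 t.py .531 -.1607 .195; python3 c.py 12 | grep red
```

```text
shift [ 0.0003 -0.0033 -0.0584] zaxis [ 0.0235 -0.0358 -0.9991] yaw [0.3236 0.9458] J [-0.2167  0.2047  0.4592  1.7783 -0.0667  1.1489  1.5006] F [-1.1325 -0.7896 -0.8565] M [-0.0215  0.185  -0.0083] pos [ 0.5338 -0.1597  0.1365] grip 0.6416416058945116
wrist red top z med 0.2004824700581151 n 6359 circle mm 532.0068359375 -157.37228393554688 29.09299659729004
side red top z med 0.19481956571461723 n 116 circle mm 530.373046875 -161.59707641601562 27.756807327270508
```

The cap is free, with almost no force on it and its top rising. I'll lift it on up.

{"api": "apply_moves", "payload": {
  "commands": [
    [0,-0.001,-0.015,0,1],
    [0,-0.001,-0.015,0,1],
    [0,-0.001,-0.014,0,1],
    [0,0,-0.012,0,1],
    [0,0,0,0,1]
  ]
}}

```text
clock: 15.6
position: [0.5313, -0.1595, 0.1922]
ee_rot: [0.163, 0.986, -0.016, 0.013]
ft_force: [0.9, -0.4, 0.6]
grip_width: 0.644
```

{"api": "apply_moves", "payload": {
  "commands": [
    [0,0,0,0,1],
    [0,0,0,0,1]
  ]
}}

```text
clock: 15.77
position: [0.5317, -0.1591, 0.1916]
ee_rot: [0.163, 0.986, -0.015, 0.014]
ft_force: [-1.3, -0.2, -1.8]
grip_width: 0.642
```

```bash
python3 t.py .531 -.1607 .195; python3 b2.py | grep edge; python3 c.py 13 | grep -E "side|red"
python3 - <<'E'
from h import *
i,T,im,d=snap('wrist','w13.png')
v,u=np.mgrid[260:400,250:400]; v=v.ravel();u=u.ravel()
hsv=cv2.cvtColor(im,cv2.COLOR_RGB2HSV)[v,u]; k=((hsv[:,0]<8)|(hsv[:,0]>172))&(hsv[:,1]>150)
p=world(i,T,np.c_[u,v][k].astype(float),d[v,u][k]); m=p[:,2]>np.median(p[:,2])-.005
print('cap top',p[m].mean(0),np.median(p[:,2]))
A=np.c_[p[m,:2],np.ones(m.sum())]; print('slope',np.linalg.lstsq(A,p[m,2],rcond=None)[0])
cv2.imwrite('pics/c13.png',cv2.resize(cv2.imread('pics/side13.png')[80:400,200:460],(650,600),interpolation=2)[:600])
cv2.imwrite('pics/c13.png',np.hstack([cv2.resize(cv2.imread('pics/side13.png')[80:400,200:460],(390,480),interpolation=2),cv2.resize(cv2.imread('pics/w13.png'),(400,480))]))
E
```

```text
shift [-0.     -0.0019 -0.0033] zaxis [ 0.022  -0.0347 -0.9992] yaw [0.3223 0.9463] J [-0.2273  0.1552  0.4637  1.7107 -0.0425  1.2627  1.4858] F [-1.3093 -0.1559 -1.7671] M [ 0.0024 -0.0154 -0.0143] pos [ 0.5317 -0.1591  0.1916] grip 0.6423593369768796
side door_edge 0.88 [277.6, 129.9] z: [0.4091 0.3295 0.265 ]
top door_edge 0.76 [121.2, 269.7] z: [0.4101 0.3422 0.265 ]
side bottle_mouth 0.96 [298.2, 229.2] z: [ 0.449  -0.0109  0.176 ] d: [0.4492 0.021  0.1506]
side bottle_mouth 0.76 [358.8, 229.3] z: [ 0.5924 -0.0249  0.176 ] d: [0.5992 0.0143 0.1442]
side cap_center 0.78 [337.7, 246.4] z: [ 0.5364 -0.0785  0.173 ] d: [ 0.5201 -0.2192  0.2953]
cap top [ 0.52573069 -0.15549733  0.25833905] 0.2579698461574569
slope [-0.13902383  0.04723304  0.33877275]
```

View pics/c13.png

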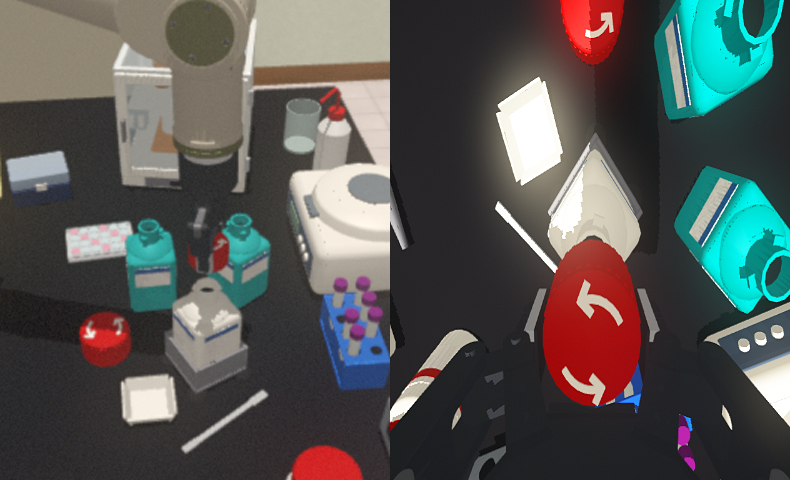

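```bash
cat > g.py <<'E'
from h import *
i,T,im,d=snap('wrist')
v,u=np.mgrid[305:390,275:370]; v=v.ravel();u=u.ravel()
p=world(i,T,np.c_[u,v].astype(float),d[v,u]); 
for _ in range(3):
    A=np.c_[p[:,:2],np.ones(len(p))]; c=np.linalg.lstsq(A,p[:,2],rcond=None)[0]; p=p[abs(A@c-p[:,2])<.002]
o=manip.get_obs(); print('slope',c[:2],np.hypot(*c[:2]),len(p),p.mean(0),o['clock'],o['position'],o['grip_width'],o['joint_velocities'].max())
E
python3 g.py
```

```text
slope [-0.06482521  0.01790578] 0.06725269675311887 3346 [ 0.53190605 -0.15797505  0.25813434] 16.6167 [ 0.53155531 -0.15923566  0.19211161] 0.643867484259244 0.0016552553787578506
```

{"api": "apply_moves", "payload": {
  "commands": [
    [0,0,0,0,1],
    [0,0,0,0,1],
    [0,0,0,0,1],
    [0,0,0,0,1],
    [0,0,0,0,1]
  ]
}}

```text
clock: 17.03
position: [0.5316, -0.1592, 0.1921]
ee_rot: [0.163, 0.986, -0.015, 0.014]
ft_force: [0.0, 0.6, -0.7]
grip_width: 0.644
```

```bash
python3 g.py
```

```text
slope [-0.06364216  0.01631386] 0.0656998260779299 3288 [ 0.53195748 -0.15801597  0.25814279] 17.0833 [ 0.53157881 -0.15923053  0.19212169] 0.648850879521984 0.0017938140661419657
```

The tilt is about 0.066 rad, within the 0.25 limit, and it is stable. The cap is still, with its centre about 65 mm above the rim and 5 mm off the axis. Time to hand in.

```bash
python3 -c "
from h import *
print(workorder.hand_in())"
```

```text
the job is handed in; nothing more can be done
None
```

I shut the cabinet door, then pressed the red cap down and turned it about 60° anticlockwise. I lifted it off the bottle and handed the job in with the cap held above the mouth, at about 17 s of the 61 s allowed.

**Last checks:**
- **Door:** it looked flush in the picture after I backed away. Its free edge later measured within about 1 cm of the shut position in the top camera and about 2 cm in the side camera. The pushing force rose sharply to about 48 N at the stop. I had no direct reading of the door angle.
- **Cap:** its centre is about 65 mm above the rim, so the skirt is about 48 mm clear. It is about 5 mm off the bottle's axis, tilted about 0.07 rad, and still in the gripper.
- **Bottle and bystanders:** the bottle is still in its holder, and everything else in the last views looks where it was. I did not measure their positions again, and the pipette, tip box and most of the jar were outside those views.

**What disagreed:**
- **Missed grip:** my first grip closed on nothing, just above the cap. The fingertips end about 38 mm behind the reported TCP. I measured this with the wrist camera and gripped again about 35 mm lower.
- **Press force:** it reached about 50 N for a moment at the stop, well under the 120 N wrist limit.
- **Gripper tilt:** small following errors left the gripper tilted about 2 to 4°.

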